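Refit the hold-down bar of the standby battery under the flush hatch

ROBOT

A 6-joint arm with a two-finger parallel gripper is mounted at the origin on the work surface. World frame = base frame: x ahead of the robot, y to its left, z up, the work surface at z = 0. Lengths are in mm, angles in rad, forces in N, time in s.
With the tool pointing down it reaches from about 350 to 775 mm from the base axis. Payload 7.3 kg.
Tool frame: the origin (TCP) lies between the finger pads; the fingertips stand 14 mm ahead of it and the grasp point (between the pads) lies 5 mm behind it; z points along the fingers, y is the line along which they close (so a half turn about z gives the same grasp; the last joint's range is limited). The gripper opens to 92 mm and grips with 3 to 60 N. Pads are 19 mm wide; open, the fingers measure 130 mm over their backs; the gripper's body (75 mm by 190 mm) begins 47 mm behind the grasp point.
Start: joints at [1.146, 0.342, 1.524, -0, 1.275, -0.146], TCP at [144.465, 504.751, 240.741] pointing down, gripper open.
Joint ranges: [-2.53, 2.53], [-0.77, 2.02], [0.04, 2.7], [-1, 4.14], [0.28, 2.66], [-3.11, 3.11]. Speed limits (rad/s): [2.57, 2.57, 3.14, 3.14, 3.14, 3.14].

INTERFACE

Orientations are given as [roll, pitch, yaw] about the fixed x, y, z axes, in that order (R = Rz(yaw) Ry(pitch) Rx(roll)).
In Python, from plant import get_obs, cams, close_job gives the robot as it stands. The module is installed in compiled form; this text tells all that it offers.
- The arm moves only by the shell command python3 -m creep 'ROWS'. ROWS is JSON, a list of rows, each an object of numbers: "hand": the opening, from 0 (shut) to 1 (fully open); "tx", "ty", "tz": the shift along the tool's x, y, z in m; "spin": the turn about the tool's z in degrees. In form: [{"hand": .., "tx": .., "ty": .., "tz": .., "spin": ..}, ...]. A call has 1 to 5 rows; each row shifts and turns the commanded pose from where the row before left it, along the tool's axes as they then stand; what a row does not reach is not made up. A row lasts 1/8 s, in which the tool goes at most 62.5 mm and 10.7 degrees, less where a joint would pass 70% of its speed; a pose out of reach is approached as far as the arm can. A call is refused whole if a number of a shift passes 0.0625 or a number of a turn 10.7, either way. A call with a gripper value outside its range is refused whole. The fingers move at their own pace and stop on an object; the grip force is fixed at half the most. Time passes only in rows, so rows that do not move let the fingers close. It gives the time, the measured TCP pose, the force, the opening and the grip force at its end, in the units of the state.
- get_obs(): the state, without advancing time (a new reading comes with each control period).
- cams.capture(name): name is "side" or "top"; returns a dict with "color" (384x512x3 uint8, red, green, blue), "K" (3x3 intrinsics, pixels), "R" (3x3) and "t" (3): a world point X has camera coordinates R X + t. Camera axes: x right, y down, z forward; pixel columns grow to the right and rows downward; lengths in mm; the calibration is good to about 2 mm. A picture is of the moment at which its call begins. There is no depth.
- close_job(): hands the job in; it is judged then, once.
The state is a dict: "time": time; "joint_positions": joint angles; "dq": joint speeds; "tau": joint torques, N m; "tool_pos": TCP position; "tcp_rot": TCP orientation; "contact_force": force on the tool from outside, world axes, zero at the start; "moment": the same for the moment, N m; "grip_width": finger opening in mm; "finger_force": force on a finger pad.
Only numpy, scipy, OpenCV 4.12 (cv2) and the standard library are available. Lean on these libraries where they do the work, as an engineer would, in place of code of your own. Each camera call takes 0.05 s, during which the arm holds its last target. There are 200 camera calls.

TASK

The hold-down bar of the tower's standby battery has to go back on. Flip up the ring pull sunk in the flush hatch of the oak locker, lift the hatch by it and swing it right over until it rests open by itself; then take the steel bar that stands on edge between the wooden pegs and lay it flat in the notches of the two brackets, bridging the battery, lowered into place and not dropped. Leave the hatch open and do not push the binoculars, torch, ashtray or tally counter about.

Things in the scene. Friction and masses are not known exactly. Their poses are not given: they have to be found in the camera images.
- locker: Fixed low oak step, 280 (its x) x 360 (y) x 118 mm high, on the desk. Origin at the centre of its underside; x points away from the robot, z up. Its flat top holds a flush hatch 192 (x = -104 to +88) x 190 (y) mm, over a well. Beside the hatch, at its +y and -y, lie bare strips of the top, 84 mm wide and 280 mm long, free to put things down on.
- hatch (a joint): Hatch angle, rad: 0 shut and flush; grows as its near (-x) edge lifts and swings over away from the robot; stop at 1.95. Oak, 26 mm thick, 0.65 kg, free hinge: it falls shut below about 1.7, beyond that it falls open and rests on its stop.
- hatch_hinge (a point): Middle of the hinge line, on the hatch's far edge: locker x = +88, y = 0, z = 118 mm (level with the top). The hinge line runs along the locker's y; the panel reaches 192 mm from it towards the robot. This frame turns with the hatch.
- ring (a joint): Ring pull's angle to the hatch, rad: 0 lying flush in its pan, crossbar towards the hinge; 1.57 square to the hatch; stop at 2.9 (folded over towards the hatch's free edge). As it rises the crossbar moves up and towards the robot. It stays where it is left; turning it takes about 1 N at the crossbar.
- ring_grip (a point): Middle of the crossbar of the D-shaped steel ring pull: 8 mm round bar, ring 72 mm wide; crossbar along the locker's y, straight for 48 mm, 50 mm from the pivot line, which is 166 mm from the hinge line and 6 mm below the hatch's face. Sunk pan 98 (x) x 88 x 22 mm deep: free room inside the ring 42 (x) x 56 mm, beyond the crossbar 36 mm, under it 12 mm.
- seat (a point): Where the laid bar's centre belongs (locker x = -16, y = 0, z = 83 mm), bar along this x: midway between two steel brackets at +-58 mm, each 16 mm long, seats 6 mm below this point, notches 40 mm wide (y) between cheeks 12 mm high, 5 mm thick. Grey battery (94 x 151 mm) top 10 mm below. Well walls 83 mm off to -x, 99 to +x (the open hatch overhangs to 79), 88 to +-y, 35 mm higher.
- bar_center (a point): Centre of the loose steel bar, 140 x 32 x 12 mm, about 0.4 kg. Own x: length, y: thickness (12 mm), z: width (32 mm). At the start it stands on edge (z up) in the peg rail, underside 20 mm above the desk. Laid flat, its y is vertical; either face up, either end first. Tilted over 20 degrees about its lower edge it topples flat.
- bar: The same steel bar; this origin lies at the middle of the long narrow face that is underneath at the start, 16 mm from the bar's centre along its own z; same axes.
- peg_rail: Fixed oak rail, 260 (its x) x 60 x 20 mm, left or right of the locker, origin at the centre of its underside. Four pairs of turned wooden pegs up to 16 mm thick stand 43 mm above it at x = +-48 and +-105, y = +-15.5 mm. The bar stands lengthwise (along x) between the two rows, a gap of 17 mm, its middle between the inner pairs.
- binoculars: Black rubber-armoured binoculars lying on the desk, 126 x 126 x 54 mm, origin under the centre, on the other side of the locker from the peg rail; to be left alone.
- torch: Olive steel torch standing on its lens head, 62 mm across, 180 mm high, origin under its centre; to be left alone.
- ashtray: White enamel ashtray, 120 mm across, 30 mm high, origin under its centre; to be left alone.
- counter: Grey plastic tally counter, 62 x 48 x 40 mm, origin under its centre; to be left alone.

How it is judged:
By the outcome, as a careful person would: the job done as asked, in the order asked, and still so for the second after the job is handed in, with the robot touching nothing.
It also fails if it takes over 72 s, if anything falls off the work surface, if the arm or the gripper's body presses on something with over 40 N, if the wrist force passes 120 N, or if a joint passes its speed limit or range.

## Working session

There is one attempt and no reset: what is moved stays moved. The work goes in short steps, Python scripts to look and compute and a shell command to move; the robot and the scene stay as the last step left them, time stands still between calls to the robot, and variables do not carry over. Pictures are saved under pics/ and viewed, at most 10 in all, crops included, and the job is handed in when it is done.

```bash
mkdir -p pics; python3 - <<'E'
from plant import get_obs,cams
import cv2,numpy as np
o=get_obs();print(o)
for n in("side","top"):
    c=cams.capture(n);cv2.imwrite(f"pics/{n}0.png",c["color"][:,:,::-1]);np.savez(f"{n}0.npz",**c)
    print(n,c["K"].round(1).tolist(),c["R"].round(4).tolist(),c["t"].round(1))
E
```

```text
{'time': 0.0, 'joint_positions': array([ 1.14599804e+00,  3.42715650e-01,  1.52503475e+00,  1.46286994e-05,
        1.27536847e+00, -1.46006310e-01]), 'dq': array([-1.29357434e-04,  1.40984570e-03,  4.95300882e-05, -1.05765625e-03,
        1.19895680e-03, -1.88209400e-03]), 'tau': array([-4.57344740e-04, -4.31244314e+01, -2.44219261e+01,  7.15784915e-02,
        5.61089139e-02, -1.42144786e-04]), 'tool_pos': array([144.29451506, 504.38117906, 240.0424179 ]), 'tcp_rot': array([-3.14008471e+00, -2.35885765e-04,  2.86279623e+00]), 'contact_force': array([ 0.42728495,  0.58853192, -0.2512704 ]), 'moment': array([0.03157629, 0.01114103, 0.04963744]), 'finger_force': 0.0, 'grip_width': 91.82479151696121}
side [[463.2, 0.0, 256.3], [0.0, 463.2, 194.1], [0.0, 0.0, 1.0]] [[0.9948, -0.1005, -0.0195], [-0.0876, -0.7374, -0.6698], [0.0529, 0.668, -0.7423]] [-603.6  140.5 1365.4]
top [[377.5, 0.0, 260.8], [0.0, 377.5, 193.3], [0.0, 0.0, 1.0]] [[0.0193, -0.9998, -0.0014], [-0.9965, -0.0191, -0.0819], [0.0818, 0.003, -0.9966]] [   4.7  613.  1224.9]
```

View pics/side0.png

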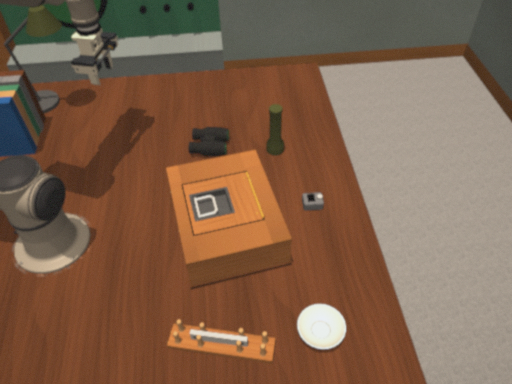

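View pics/top0.png

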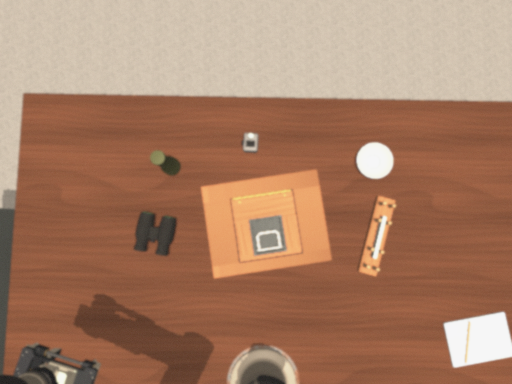

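Side view: locker at (230,215), ring at (205,205), rail and bar at (220,340), ashtray (322,327). Top view: locker at (266,224), ring (269,240), bar (379,237), binoculars (155,233), torch (165,162).

```bash
cat > h.py <<'E'
import numpy as np,cv2
def load(n,k=0): return dict(np.load(f"{n}{k}.npz"))
def ray(c,p,z):
    C=-c["R"].T@c["t"]; d=c["R"].T@np.linalg.inv(c["K"])@[p[0],p[1],1.]
    return C+d*(z-C[2])/d[2]
def proj(c,X):
    q=c["K"]@(c["R"]@np.asarray(X,float)+c["t"]); return q[:2]/q[2]
def tri(c1,p1,c2,p2):
    P=[c["K"]@np.c_[c["R"],c["t"]] for c in(c1,c2)]
    X=cv2.triangulatePoints(P[0],P[1],np.float64(p1),np.float64(p2))[:,0]; return X[:3]/X[3]
E
python3 - <<'E'
from h import *
for n,roi in(("top",(190,160,345,285)),("side",(155,145,300,290))):
    c=load(n);im=c["color"];hsv=cv2.cvtColor(im,cv2.COLOR_RGB2HSV)
    print(n,"cam",(-c["R"].T@c["t"]).round())
    # locker: bright orange
    for nm,m,z in(("orange",cv2.inRange(hsv,(5,110,165),(25,255,255)),118),("white",cv2.inRange(hsv,(0,0,150),(179,60,255)),118)):
        nn,l,s,cen=cv2.connectedComponentsWithStats(m)
        for i in range(1,nn):
            if 40<s[i,4]<30000 and s[i,0]>120 and s[i,1]>100:
                p=np.column_stack(np.where(l==i)[::-1]).astype(np.float32)
                h=cv2.convexHull(p); e=cv2.approxPolyDP(h,4,True)[:,0]
                r=cv2.minAreaRect(p)
                zz=118 if s[i,4]>3000 else 52
                print(nm,s[i],cen[i].round(1),"w",ray(c,cen[i],zz).round(0),"rect",np.round(r[0],1),np.round(r[1],1),round(r[2],1),[ray(c,q,zz)[:2].round().tolist() for q in e] if len(e)<9 else len(e), e.tolist() if len(e)<9 else '')
c=load("top")["color"][:,:,::-1]; s=load("side")["color"][:,:,::-1]
a=cv2.resize(c[165:285,195:405],None,fx=3.7,fy=3.7,interpolation=cv2.INTER_CUBIC);cv2.imwrite("pics/crop_top.png",a)
E
```

```text
top cam [ 510.   13. 1271.]
orange [  200   169   132   110 10141] [265.2 221.8] w [518.   1. 118.] rect [265.4 223.2] [ 94.9 121.6] 81.4 [[407.0, -200.0], [347.0, 155.0], [621.0, 203.0], [684.0, -155.0]] [[331.0, 260.0], [213.0, 278.0], [200.0, 187.0], [317.0, 169.0]]
orange [ 359  195   38   82 1178] [376.7 235.6] w [ 482. -358.   52.] rect [377.9 235.6] [21.2 80.8] 14.3 [[600.0, -415.0], [354.0, -355.0], [362.0, -308.0], [606.0, -360.0]] [[394.0, 199.0], [376.0, 276.0], [361.0, 273.0], [377.0, 197.0]]
white [243 133  15  18 187] [250.4 141.1] w [782.  54.  52.] rect [250.  141.5] [17. 14.] 90.0 [[752.0, 35.0], [758.0, 77.0], [808.0, 72.0], [806.0, 33.0]] [[256.0, 150.0], [243.0, 148.0], [245.0, 133.0], [257.0, 134.0]]
white [ 356  142   37   37 1102] [374.3 160.1] w [ 726. -352.   52.] rect [374. 160.] [36. 36.] 90.0 [[705.0, -409.0], [668.0, -370.0], [670.0, -328.0], [706.0, -295.0], [749.0, -295.0], [783.0, -328.0], [783.0, -374.0], [748.0, -410.0]] [[392.0, 167.0], [380.0, 178.0], [367.0, 177.0], [357.0, 166.0], [357.0, 153.0], [367.0, 143.0], [381.0, 143.0], [392.0, 154.0]]
wh
[... 1674 characters left out ...]
] 76.0 [[493.0, 21.0], [440.0, 1.0], [426.0, 77.0], [484.0, 78.0]] [[217.0, 210.0], [199.0, 217.0], [194.0, 198.0], [213.0, 196.0]]
white [ 297  304   50   45 1778] [321.3 325.9] w [ 728. -374.   52.] rect [321.5 326. ] [44. 49.] 90.0 [[779.0, -400.0], [758.0, -423.0], [707.0, -427.0], [672.0, -393.0], [672.0, -349.0], [700.0, -320.0], [750.0, -317.0], [783.0, -351.0]] [[345.0, 334.0], [338.0, 344.0], [317.0, 348.0], [300.0, 336.0], [297.0, 319.0], [306.0, 307.0], [326.0, 304.0], [342.0, 315.0]]
white [190 330  57  12 285] [218.4 335.4] w [ 480. -370.   52.] rect [218.1 335.4] [56.8  5.7] 7.5 [[544.0, -392.0], [412.0, -352.0], [540.0, -379.0]] [[246.0, 341.0], [190.0, 331.0], [244.0, 336.0]]
```

View pics/crop_top.png

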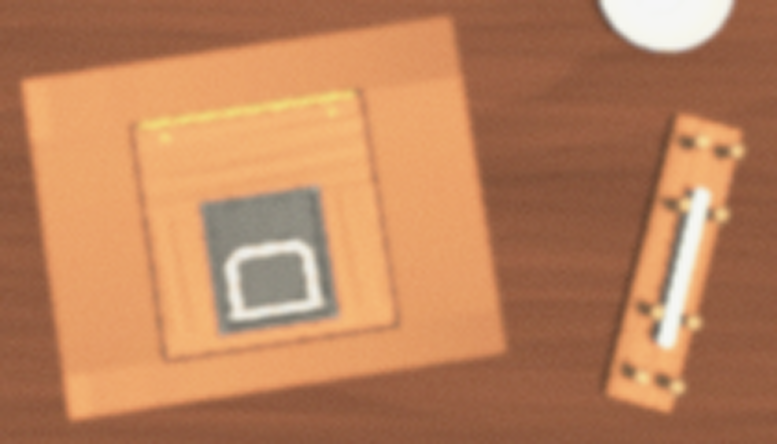

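Crop of the top view: ring crossbar about (270,245) in the crop, hatch seam and rail pegs are clear, and the bar is a white line from (703,190) to (665,345).

```bash
cat >> h.py <<'E'
L=np.array([516.,0.]);YW=0.170
def lk(x,y,z=0):
    c,s=np.cos(YW),np.sin(YW); return np.array([L[0]+c*x-s*y,L[1]+s*x+c*y,z])
def go(target,ang,pos=None,cur=None):
    """TCP target, y_t world angle -> tool-frame shift (mm) at current yaw, spin deg"""
    from plant import get_obs
    o=get_obs(); p=o["tool_pos"] if pos is None else pos; a=o["tcp_rot"][2]-np.pi/2 if cur is None else cur
    d=np.asarray(target)-p; y=np.array([np.cos(a),np.sin(a)]);x=np.array([-y[1],y[0]])
    print("at",p.round(1),"ya",round(a,3),"tx ty tz",(d[:2]@x).round(1),(d[:2]@y).round(1),(-d[2]).round(1),"spin",round(np.degrees((a-ang+np.pi)%(2*np.pi)-np.pi),1),"F",o["contact_force"].round(1),"w",round(o["grip_width"],1),"t",round(o["time"],2))
E
python3 - <<'E'
from h import *
t,s=load("top"),load("side")
for n,c in(("top",t),("side",s)):
    hsv=cv2.cvtColor(c["color"],cv2.COLOR_RGB2HSV)
    m=cv2.inRange(hsv,(0,0,150),(179,60,255)); 
    for nm,q,z in(("ring",proj(c,lk(-53,0,112)),112),("bar",proj(c,[478,-368,50]),50)):
        u,v=q.astype(int); mm=np.zeros_like(m); r=45; mm[v-r:v+r,u-r:u+r]=m[v-r:v+r,u-r:u+r]
        nn,l,st,ce=cv2.connectedComponentsWithStats(mm)
        i=1+np.argmin(np.hypot(*(ce[1:]-q).T)+1e3*(st[1:,4]<60))
        P=np.array([ray(c,p,z)[:2] for p in np.column_stack(np.where(l==i)[::-1])])
        if nm=="ring":
            a=np.array([np.cos(YW),np.sin(YW)]);b=np.array([-a[1],a[0]]);D=P-L
            print(n,nm,"locker x",np.percentile(D@a,[1,99]).round(1),"y",np.percentile(D@b,[1,99]).round(1))
        else:
            r=cv2.minAreaRect(P.astype(np.float32));(vx,vy,x0,y0)=cv2.fitLine(P.astype(np.float32),cv2.DIST_L2,0,.01,.01).ravel()
            print(n,nm,r,np.arctan2(vy,vx),x0,y0)
    m=cv2.inRange(hsv,(5,110,165),(25,255,255));nn,l,st,ce=cv2.connectedComponentsWithStats(m)
    q=proj(c,[478,-368,20]);i=1+np.argmin(np.hypot(*(ce[1:]-q).T)+1e3*(st[1:,4]<600))
    P=np.array([ray(c,p,20)[:2] for p in np.column_stack(np.where(l==i)[::-1])],np.float32); print("rail",cv2.minAreaRect(P))
print("grasp",lk(-28,0)); go(np.r_[lk(-28,0)[:2],180],YW)
E
```

```text
top ring locker x [-84.  -21.4] y [-38.9  39.1]
top bar ((477.83831787109375, -366.6852111816406), (16.29920196533203, 139.6503448486328), 75.58737182617188) -0.24806054 477.3439 -366.52304
rail ((481.3377685546875, -371.9554443359375), (69.04690551757812, 266.4801025390625), 75.26609802246094)
side ring locker x [-80.9 -22.6] y [-36.8  37.2]
side bar ((478.2254943847656, -369.439453125), (14.102493286132812, 137.7482452392578), 75.84166717529297) -0.24989009 479.40448 -369.4962
rail ((484.61688232421875, -364.5835266113281), (71.94852447509766, 257.8690490722656), 75.21051788330078)
grasp [488.40362653  -4.73710577   0.        ]
at [144.3 504.4 240.1] ya 1.292 tx ty tz -470.9 -394.8 60.1 spin 64.3 F [-0.   0.6  0. ] w 91.6 t 0.1
```

```bash
A='[{"tx":-0.039,"ty":-0.033,"hand":0.32},{"tx":-0.039,"ty":-0.033,"hand":0.32},{"tx":-0.039,"ty":-0.033,"hand":0.32},{"tx":-0.039,"ty":-0.033,"hand":0.32}]'
python3 -m creep '[{"tx":-0.039,"ty":-0.033,"hand":0.32},{"tx":-0.039,"ty":-0.033,"hand":0.32},{"tx":-0.039,"ty":-0.033,"hand":0.32},{"tx":-0.039,"ty":-0.033,"hand":0.32}]'
python3 -m creep '[{"tx":-0.039,"ty":-0.033,"hand":0.32},{"tx":-0.039,"ty":-0.033,"hand":0.32},{"tx":-0.039,"ty":-0.033,"hand":0.32},{"tx":-0.039,"ty":-0.033,"hand":0.32}]'
python3 -m creep '[{"tx":-0.039,"ty":-0.033,"hand":0.32},{"tx":-0.039,"ty":-0.033,"hand":0.32},{"tx":-0.039,"ty":-0.033,"hand":0.32},{"tx":-0.039,"ty":-0.033,"hand":0.32}]'
python3 -m creep '[{"spin":10.7,"hand":0.32},{"spin":10.7,"hand":0.32},{"spin":10.7,"hand":0.32},{"spin":10.7,"hand":0.32},{"spin":10.7,"hand":0.32}]'
python3 -m creep '[{"spin":10.7,"hand":0.32},{"hand":0.32}]'
python3 - <<'E'
from h import *
go(np.r_[lk(-28,0)[:2],180],YW)
E
```

```text
at [144.3 504.4 240.1] ya 1.292 tx ty tz -470.9 -394.8 60.1 spin 64.3 F [-0.   0.6  0. ] w 91.6 t 0.1invalid input at $[0]: expected keys hand, tx, ty, tz, spin
invalid input at $[0]: expected keys hand, tx, ty, tz, spin
invalid input at $[0]: expected keys hand, tx, ty, tz, spin
invalid input at $[0]: expected keys hand, tx, ty, tz, spin
invalid input at $[0]: expected keys hand, tx, ty, tz, spin
```

All keys are required.

```bash
python3 -m creep '[{"hand":0.32,"tx":-0.039,"ty":-0.033,"tz":0,"spin":0},{"hand":0.32,"tx":-0.039,"ty":-0.033,"tz":0,"spin":0},{"hand":0.32,"tx":-0.039,"ty":-0.033,"tz":0,"spin":0},{"hand":0.32,"tx":-0.039,"ty":-0.033,"tz":0,"spin":0}]'
python3 -m creep '[{"hand":0.32,"tx":-0.039,"ty":-0.033,"tz":0,"spin":0},{"hand":0.32,"tx":-0.039,"ty":-0.033,"tz":0,"spin":0},{"hand":0.32,"tx":-0.039,"ty":-0.033,"tz":0,"spin":0},{"hand":0.32,"tx":-0.039,"ty":-0.033,"tz":0,"spin":0}]'
python3 -m creep '[{"hand":0.32,"tx":-0.039,"ty":-0.033,"tz":0,"spin":0},{"hand":0.32,"tx":-0.039,"ty":-0.033,"tz":0,"spin":0},{"hand":0.32,"tx":-0.039,"ty":-0.033,"tz":0,"spin":0},{"hand":0.32,"tx":-0.039,"ty":-0.033,"tz":0,"spin":0}]'
python3 -m creep '[{"hand":0.32,"tx":0,"ty":0,"tz":0,"spin":10.7},{"hand":0.32,"tx":0,"ty":0,"tz":0,"spin":10.7},{"hand":0.32,"tx":0,"ty":0,"tz":0,"spin":10.7},{"hand":0.32,"tx":0,"ty":0,"tz":0,"spin":10.7},{"hand":0.32,"tx":0,"ty":0,"tz":0,"spin":10.7}]'
python3 -m creep '[{"hand":0.32,"tx":0,"ty":0,"tz":0,"spin":10.7},{"hand":0.32,"tx":0,"ty":0,"tz":0,"spin":0}]'
python3 - <<'E'
from h import *
go(np.r_[lk(-28,0)[:2],180],YW)
E
```

```text
time: 0.6
tool_pos: [258.6, 333.4, 240.5]
tcp_rot: [-3.141, -0.0, 2.863]
contact_force: [0.4, 0.3, -0.4]
grip_width: 56.4
finger_force: 0.0
time: 1.1
tool_pos: [372.3, 163.6, 240.6]
tcp_rot: [3.141, -0.0, 2.863]
contact_force: [-0.4, 0.5, 0.2]
grip_width: 29.6
finger_force: 0.0
time: 1.6
tool_pos: [486.0, -6.3, 240.5]
tcp_rot: [3.141, -0.0, 2.862]
contact_force: [0.2, 0.7, 0.6]
grip_width: 29.4
finger_force: 0.0
time: 2.22
tool_pos: [485.2, -4.7, 240.3]
tcp_rot: [-3.141, -0.0, 1.923]
contact_force: [-0.3, 0.7, -0.2]
grip_width: 29.3
finger_force: 0.0
time: 2.48
tool_pos: [485.2, -4.7, 240.4]
tcp_rot: [-3.141, -0.0, 1.744]
contact_force: [-0.5, 0.0, -0.2]
grip_width: 29.6
finger_force: 0.0
at [485.2  -4.7 240.4] ya 0.173 tx ty tz -0.5 3.1 60.4 spin 0.2 F [-0.5  0.  -0.2] w 29.6 t 2.48
```

```bash
python3 -m creep '[{"hand":0.32,"tx":0,"ty":0.003,"tz":0.04,"spin":0},{"hand":0.32,"tx":0,"ty":0,"tz":0.04,"spin":0},{"hand":0.32,"tx":0,"ty":0,"tz":0.02,"spin":0},{"hand":0.32,"tx":0,"ty":0,"tz":0.013,"spin":0},{"hand":0.32,"tx":0,"ty":0,"tz":0.013,"spin":0}]'
python3 -m creep '[{"hand":0,"tx":0,"ty":0,"tz":0,"spin":0},{"hand":0,"tx":0,"ty":0,"tz":0,"spin":0},{"hand":0,"tx":0,"ty":0,"tz":0,"spin":0}]'
```

```text
time: 3.1
tool_pos: [488.8, -4.3, 114.5]
tcp_rot: [3.141, 0.0, 1.744]
contact_force: [0.1, -0.4, 0.5]
grip_width: 29.4
finger_force: 0.0
time: 3.48
tool_pos: [487.1, -4.5, 114.9]
tcp_rot: [-3.139, 0.0, 1.743]
contact_force: [-6.7, -2.8, 1.0]
grip_width: 6.5
finger_force: 30.0
```

```bash
python3 -m creep '[{"hand":0,"tx":0,"ty":-0.0017,"tz":-0.0129,"spin":0},{"hand":0,"tx":0,"ty":-0.005,"tz":-0.0121,"spin":0},{"hand":0,"tx":0,"ty":-0.0079,"tz":-0.0104,"spin":0}]'
python3 -m creep '[{"hand":0,"tx":0,"ty":-0.0104,"tz":-0.0079,"spin":0},{"hand":0,"tx":0,"ty":-0.012,"tz":-0.005,"spin":0},{"hand":0,"tx":0,"ty":-0.013,"tz":-0.0017,"spin":0},{"hand":0,"tx":0,"ty":0,"tz":0,"spin":0}]'
python3 - <<'E'
from h import *
from plant import cams
ims=[]
for n in("side","top"):
    c=cams.capture(n); u,v=proj(c,lk(-40,0,150)).astype(int)
    ims.append(cv2.resize(c["color"][v-50:v+50,u-65:u+65,::-1],None,fx=3,fy=3,interpolation=cv2.INTER_CUBIC))
cv2.imwrite("pics/ringup.png",np.hstack(ims))
E
```

```text
time: 3.85
tool_pos: [474.3, -6.6, 151.5]
tcp_rot: [3.139, 0.0, 1.742]
contact_force: [1.4, 0.8, -4.9]
grip_width: 6.9
finger_force: 30.0
time: 4.35
tool_pos: [439.0, -12.8, 166.4]
tcp_rot: [3.138, 0.001, 1.742]
contact_force: [-0.0, 2.3, 8.2]
grip_width: 6.9
finger_force: 30.0
```

View pics/ringup.png

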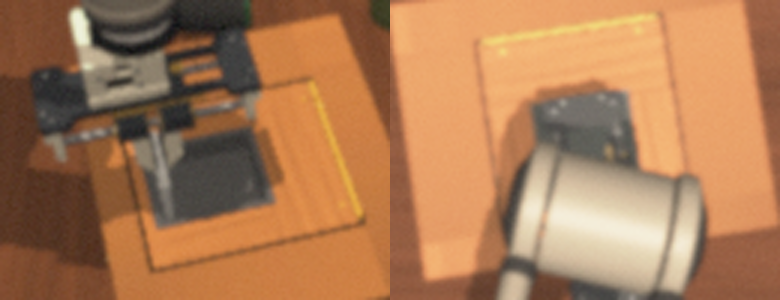

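The left half shows the ring standing upright in the fingers at about (165,195), with the hatch still shut and the pan empty. The ring is up, so I'll work out the hatch arc.

```bash
python3 - <<'E'
from h import *
def P(f):
    a=1.57-.43*f; e=np.array([-np.cos(f),np.sin(f)]);n=np.array([np.sin(f),np.cos(f)])
    return np.array([88,118])+166*e-6*n+50*np.array([np.cos(a),np.sin(a)])
F=np.linspace(0,1.85,19); Q=np.array([P(f) for f in F]); R=Q.round()
for i in range(1,19): print(i,F[i].round(2),"ty",R[i,0]-R[i-1,0],"tz",-(R[i,1]-R[i-1,1]),lk(Q[i,0],0,Q[i,1]+4.4).round())
E
```

```text
1 0.1 ty 3.0 tz -17.0 [442. -13. 183.]
2 0.21 ty 4.0 tz -17.0 [446. -12. 200.]
3 0.31 ty 6.0 tz -16.0 [452. -11. 217.]
4 0.41 ty 7.0 tz -16.0 [459. -10. 232.]
5 0.51 ty 9.0 tz -15.0 [468.  -8. 248.]
6 0.62 ty 11.0 tz -14.0 [479.  -6. 262.]
7 0.72 ty 12.0 tz -13.0 [491.  -4. 275.]
8 0.82 ty 14.0 tz -12.0 [504.  -2. 287.]
9 0.92 ty 15.0 tz -11.0 [519.   0. 297.]
10 1.03 ty 16.0 tz -9.0 [534.   3. 307.]
11 1.13 ty 16.0 tz -8.0 [551.   6. 314.]
12 1.23 ty 18.0 tz -6.0 [568.   9. 320.]
13 1.34 ty 18.0 tz -4.0 [586.  12. 324.]
14 1.44 ty 18.0 tz -2.0 [604.  15. 327.]
15 1.54 ty 19.0 tz -1.0 [622.  18. 328.]
16 1.64 ty 19.0 tz 1.0 [641.  21. 326.]
17 1.75 ty 18.0 tz 3.0 [659.  25. 323.]
18 1.85 ty 19.0 tz 5.0 [677.  28. 319.]
```

```bash
python3 -m creep '[{"hand":0,"tx":0,"ty":0.003,"tz":-0.017,"spin":0},{"hand":0,"tx":0,"ty":0.004,"tz":-0.017,"spin":0},{"hand":0,"tx":0,"ty":0.006,"tz":-0.016,"spin":0},{"hand":0,"tx":0,"ty":0.007,"tz":-0.016,"spin":0}]'
python3 -m creep '[{"hand":0,"tx":0,"ty":0.009,"tz":-0.015,"spin":0},{"hand":0,"tx":0,"ty":0.011,"tz":-0.014,"spin":0},{"hand":0,"tx":0,"ty":0.012,"tz":-0.013,"spin":0},{"hand":0,"tx":0,"ty":0.014,"tz":-0.012,"spin":0}]'
python3 - <<'E'
from h import *
go([504,-2,287],YW)
E
```

```text
time: 4.95
tool_pos: [456.7, -9.7, 230.5]
tcp_rot: [-3.137, -0.0, 1.742]
contact_force: [-2.0, -1.5, -4.3]
grip_width: 6.7
finger_force: 30.0
time: 5.45
tool_pos: [502.3, -1.9, 284.6]
tcp_rot: [-3.137, -0.0, 1.742]
contact_force: [-2.9, -1.1, -2.4]
grip_width: 6.8
finger_force: 30.0
at [502.3  -1.9 284.6] ya 0.171 tx ty tz -0.4 1.7 -2.4 spin 0.1 F [-2.9 -1.1 -2.4] w 6.8 t 5.45
```

Tracks well; continue.

```bash
python3 -m creep '[{"hand":0,"tx":0,"ty":0.015,"tz":-0.011,"spin":0},{"hand":0,"tx":0,"ty":0.016,"tz":-0.009,"spin":0},{"hand":0,"tx":0,"ty":0.016,"tz":-0.008,"spin":0},{"hand":0,"tx":0,"ty":0.018,"tz":-0.006,"spin":0},{"hand":0,"tx":0,"ty":0.018,"tz":-0.004,"spin":0}]'
python3 -m creep '[{"hand":0,"tx":0,"ty":0.018,"tz":-0.002,"spin":0},{"hand":0,"tx":0,"ty":0.019,"tz":-0.001,"spin":0},{"hand":0,"tx":0,"ty":0.019,"tz":0.001,"spin":0},{"hand":0,"tx":0,"ty":0.018,"tz":0.003,"spin":0},{"hand":0,"tx":0,"ty":0.019,"tz":0.005,"spin":0}]'
python3 -m creep '[{"hand":0,"tx":0,"ty":0,"tz":0,"spin":0}]'
python3 - <<'E'
from h import *
from plant import cams
go([677,28,319],YW)
ims=[]
for n in("side","top"):
    c=cams.capture(n); u,v=proj(c,lk(90,0,220)).astype(int)
    ims.append(cv2.resize(c["color"][v-75:v+75,max(u-65,0):u+65,::-1],None,fx=3,fy=3,interpolation=cv2.INTER_CUBIC))
cv2.imwrite("pics/open.png",np.hstack(ims))
E
```

```text
time: 6.08
tool_pos: [584.9, 12.3, 323.0]
tcp_rot: [-3.139, 0.0, 1.742]
contact_force: [-1.8, -1.6, 0.6]
grip_width: 6.8
finger_force: 30.0
time: 6.7
tool_pos: [677.5, 28.2, 317.7]
tcp_rot: [3.141, 0.001, 1.742]
contact_force: [1.2, 0.2, 2.5]
grip_width: 7.0
finger_force: 30.0
time: 6.82
tool_pos: [678.0, 28.3, 316.7]
tcp_rot: [3.141, 0.0, 1.742]
contact_force: [1.6, -0.2, 2.1]
grip_width: 6.8
finger_force: 30.0
at [678.   28.3 316.7] ya 0.172 tx ty tz -0.1 -1.1 -2.3 spin 0.1 F [ 1.6 -0.2  2.1] w 6.8 t 6.83
```

View pics/open.png

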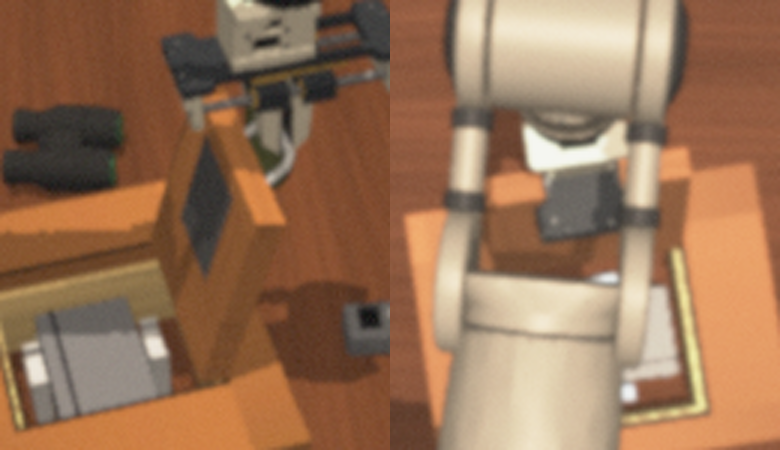

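The hatch is near 1.85 rad with the ring held above its edge, and the battery and two white brackets are visible in the well. Next I push slightly further, release and lift.

```bash
python3 -m creep '[{"hand":0,"tx":0,"ty":0.007,"tz":0.002,"spin":0},{"hand":0,"tx":0,"ty":0.006,"tz":0.003,"spin":0},{"hand":0,"tx":0,"ty":0,"tz":0,"spin":0}]'
python3 -m creep '[{"hand":0.22,"tx":0,"ty":0,"tz":0,"spin":0},{"hand":0.22,"tx":0,"ty":0,"tz":0,"spin":0},{"hand":0.22,"tx":0,"ty":0,"tz":-0.015,"spin":0},{"hand":0.22,"tx":0,"ty":0,"tz":-0.03,"spin":0}]'
python3 - <<'E'
from h import *
go([478.5,-368.3,200],-.25+np.pi/2)
E
```

```text
time: 7.3
tool_pos: [691.1, 30.5, 311.9]
tcp_rot: [3.14, 0.001, 1.742]
contact_force: [2.3, -1.6, 4.9]
grip_width: 6.5
finger_force: 30.0
time: 7.8
tool_pos: [689.5, 31.1, 355.3]
tcp_rot: [-3.137, -0.002, 1.743]
contact_force: [-0.0, -0.1, 0.4]
grip_width: 19.9
finger_force: 0.0
at [689.5  31.1 355.3] ya 0.172 tx ty tz -357.4 -276.1 155.3 spin -65.8 F [-0.  -0.1  0.4] w 19.9 t 7.8
```

```bash
python3 -m creep '[{"hand":0.5,"tx":-0.0397,"ty":-0.0307,"tz":0,"spin":0},{"hand":0.5,"tx":-0.0397,"ty":-0.0307,"tz":0,"spin":0},{"hand":0.5,"tx":-0.0397,"ty":-0.0307,"tz":0,"spin":0},{"hand":0.5,"tx":-0.0397,"ty":-0.0307,"tz":0,"spin":0},{"hand":0.5,"tx":-0.0397,"ty":-0.0307,"tz":0,"spin":0}]'
python3 -m creep '[{"hand":0.5,"tx":-0.0397,"ty":-0.0307,"tz":0,"spin":0},{"hand":0.5,"tx":-0.0397,"ty":-0.0307,"tz":0,"spin":0},{"hand":0.5,"tx":-0.0397,"ty":-0.0307,"tz":0,"spin":0},{"hand":0.5,"tx":-0.0397,"ty":-0.0307,"tz":0,"spin":0}]'
python3 -m creep '[{"hand":0.5,"tx":0,"ty":0,"tz":0.03,"spin":-10.7},{"hand":0.5,"tx":0,"ty":0,"tz":0.03,"spin":-10.7},{"hand":0.5,"tx":0,"ty":0,"tz":0.03,"spin":-10.7},{"hand":0.5,"tx":0,"ty":0,"tz":0.03,"spin":-10.7},{"hand":0.5,"tx":0,"ty":0,"tz":0.03,"spin":-10.7}]'
python3 -m creep '[{"hand":0.5,"tx":0,"ty":0,"tz":0.02,"spin":-10.7},{"hand":0.5,"tx":0,"ty":0,"tz":0,"spin":-1.6},{"hand":0.5,"tx":0,"ty":0,"tz":0,"spin":0}]'
python3 - <<'E'
from h import *
from plant import cams
for n in("side","top"):
    c=cams.capture(n); np.savez(f"{n}1.npz",**c)
go([478.5,-368.3,39],-.25+np.pi/2)
c=load("side",1); cv2.imwrite("pics/side1.png",cv2.resize(c["color"][130:384,120:360,::-1],None,fx=2.3,fy=2.3,interpolation=cv2.INTER_CUBIC))
E
```

```text
time: 8.43
tool_pos: [571.6, -191.9, 356.4]
tcp_rot: [-3.141, -0.001, 1.743]
contact_force: [0.2, -0.9, 0.0]
grip_width: 46.2
finger_force: 0.0
time: 8.93
tool_pos: [477.9, -369.2, 356.4]
tcp_rot: [-3.141, -0.002, 1.743]
contact_force: [0.6, -0.2, -0.3]
grip_width: 46.0
finger_force: 0.0
time: 9.55
tool_pos: [478.7, -367.8, 205.4]
tcp_rot: [3.141, -0.001, 2.682]
contact_force: [1.0, -0.1, 0.1]
grip_width: 45.8
finger_force: 0.0
time: 9.93
tool_pos: [479.3, -368.6, 187.6]
tcp_rot: [-3.141, 0.001, 2.888]
contact_force: [0.6, -0.3, 0.1]
grip_width: 46.3
finger_force: 0.0
at [ 479.5 -368.7  187.9] ya 1.318 tx ty tz 1.1 0.2 148.9 spin -0.2 F [-0.2  0.1  0.8] w 45.8 t 10.03
```

View pics/side1.png

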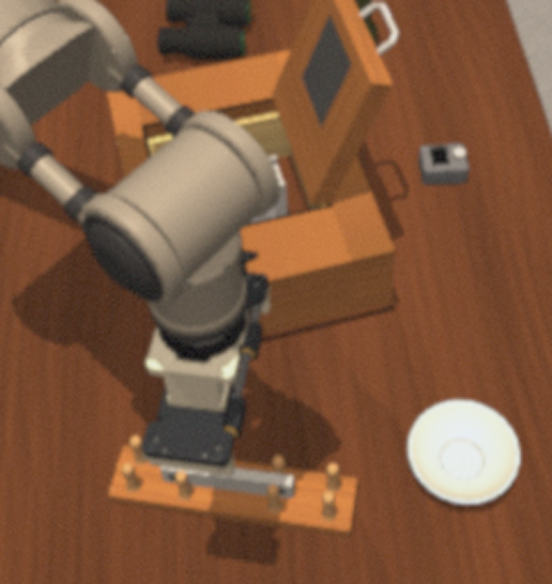

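The picture shows the hatch resting open at (335,100) with its ring out, and the gripper above the bar on the rail at (230,480). Descend and grip.

```bash
python3 -m creep '[{"hand":0.5,"tx":0.001,"ty":0,"tz":0.04,"spin":0},{"hand":0.5,"tx":0,"ty":0,"tz":0.04,"spin":0},{"hand":0.5,"tx":0,"ty":0,"tz":0.03,"spin":0},{"hand":0.5,"tx":0,"ty":0,"tz":0.02,"spin":0},{"hand":0.5,"tx":0,"ty":0,"tz":0.018,"spin":0}]'
python3 -m creep '[{"hand":0,"tx":0,"ty":0,"tz":0,"spin":0},{"hand":0,"tx":0,"ty":0,"tz":0,"spin":0},{"hand":0,"tx":0,"ty":0,"tz":0,"spin":0},{"hand":0,"tx":0,"ty":0,"tz":0,"spin":0}]'
```

```text
time: 10.65
tool_pos: [478.5, -368.5, 38.6]
tcp_rot: [-3.141, 0.001, 2.889]
contact_force: [-0.3, -1.2, -0.0]
grip_width: 46.2
finger_force: 0.0
time: 11.15
tool_pos: [478.5, -368.3, 39.5]
tcp_rot: [-3.141, 0.001, 2.891]
contact_force: [-0.4, 0.0, 1.7]
grip_width: 11.9
finger_force: 30.0
```

```bash
python3 -m creep '[{"hand":0,"tx":0,"ty":0,"tz":-0.01,"spin":0},{"hand":0,"tx":0,"ty":0,"tz":-0.03,"spin":0},{"hand":0,"tx":0,"ty":0,"tz":-0.04,"spin":0},{"hand":0,"tx":0,"ty":0,"tz":-0.04,"spin":0},{"hand":0,"tx":0,"ty":0,"tz":-0.04,"spin":0}]'
python3 -m creep '[{"hand":0,"tx":0,"ty":0,"tz":0,"spin":-10},{"hand":0,"tx":0,"ty":0,"tz":0,"spin":-10},{"hand":0,"tx":0,"ty":0,"tz":0,"spin":-4},{"hand":0,"tx":0,"ty":0,"tz":0,"spin":0}]'
python3 - <<'E'
from h import *
go(lk(-30,-135,137),YW+np.pi/2)
E
```

```text
time: 11.78
tool_pos: [477.8, -367.9, 200.2]
tcp_rot: [3.141, -0.0, 2.891]
contact_force: [-0.3, -0.5, -3.8]
grip_width: 11.9
finger_force: 30.0
time: 12.28
tool_pos: [477.9, -368.0, 198.8]
tcp_rot: [3.141, -0.0, -2.974]
contact_force: [-0.4, 0.0, -4.2]
grip_width: 11.6
finger_force: 30.0
at [ 477.9 -368.   198.8] ya -4.545 tx ty tz -69.2 221.5 61.8 spin -0.2 F [-0.4  0.  -4.2] w 11.6 t 12.28
```

```bash
python3 -m creep '[{"hand":0,"tx":-0.0173,"ty":0.0555,"tz":0,"spin":0},{"hand":0,"tx":-0.0173,"ty":0.0555,"tz":0,"spin":0},{"hand":0,"tx":-0.0173,"ty":0.0555,"tz":0,"spin":0},{"hand":0,"tx":-0.0173,"ty":0.0555,"tz":0,"spin":0},{"hand":0,"tx":0,"ty":0,"tz":0,"spin":0}]'
python3 -m creep '[{"hand":0,"tx":0,"ty":0,"tz":0.025,"spin":0},{"hand":0,"tx":0,"ty":0,"tz":0.02,"spin":0},{"hand":0,"tx":0,"ty":0,"tz":0.01,"spin":0},{"hand":0,"tx":0,"ty":0,"tz":0.003,"spin":0},{"hand":0,"tx":0,"ty":0,"tz":0.001,"spin":0}]'
python3 -m creep '[{"hand":0,"tx":0,"ty":0,"tz":0.001,"spin":0},{"hand":0,"tx":0,"ty":0,"tz":0.001,"spin":0},{"hand":0,"tx":0,"ty":0,"tz":0,"spin":0}]'
python3 - <<'E'
from h import *
go(lk(-30,-135,137),YW+np.pi/2)
E
```

```text
time: 12.9
tool_pos: [509.2, -133.9, 199.0]
tcp_rot: [3.14, -0.0, -2.97]
contact_force: [0.3, 0.1, -3.2]
grip_width: 11.8
finger_force: 30.0
time: 13.52
tool_pos: [509.5, -138.2, 140.1]
tcp_rot: [-3.141, 0.001, -2.974]
contact_force: [-0.6, -0.7, -2.8]
grip_width: 12.2
finger_force: 30.0
time: 13.9
tool_pos: [509.3, -137.7, 137.9]
tcp_rot: [-3.142, 0.0, -2.974]
contact_force: [0.5, 0.7, -3.1]
grip_width: 11.9
finger_force: 30.0
at [ 509.3 -137.7  137.9] ya -4.544 tx ty tz 0.1 -0.4 0.9 spin -0.1 F [ 0.5  0.7 -3.1] w 11.9 t 13.9
```

```bash
python3 -m creep '[{"hand":0,"tx":0,"ty":0.006,"tz":0,"spin":0},{"hand":0,"tx":0,"ty":0,"tz":0.001,"spin":0},{"hand":0,"tx":0,"ty":0,"tz":0.001,"spin":0},{"hand":0,"tx":0,"ty":0,"tz":0,"spin":0}]'
```

```text
time: 14.4
tool_pos: [508.1, -131.0, 137.5]
tcp_rot: [3.141, 0.001, -2.973]
contact_force: [-6.1, 4.7, 12.4]
grip_width: 11.9
finger_force: 30.0
```

Contact made (12 N up). Release, raise 12 mm, then push sideways.

```bash
python3 -m creep '[{"hand":0.4,"tx":0,"ty":0,"tz":0,"spin":0},{"hand":1,"tx":0,"ty":0,"tz":0,"spin":0},{"hand":1,"tx":0,"ty":0,"tz":0,"spin":0},{"hand":1,"tx":0,"ty":0,"tz":-0.006,"spin":0},{"hand":1,"tx":0,"ty":0,"tz":-0.007,"spin":0}]'
python3 -m creep '[{"hand":1,"tx":0,"ty":-0.012,"tz":0,"spin":0},{"hand":1,"tx":0,"ty":-0.012,"tz":0,"spin":0},{"hand":1,"tx":0,"ty":-0.01,"tz":0,"spin":0},{"hand":1,"tx":0,"ty":-0.005,"tz":0,"spin":0},{"hand":1,"tx":0,"ty":-0.005,"tz":0,"spin":0}]'
python3 -m creep '[{"hand":1,"tx":0,"ty":-0.005,"tz":0,"spin":0},{"hand":1,"tx":0,"ty":-0.005,"tz":0,"spin":0},{"hand":1,"tx":0,"ty":-0.004,"tz":0,"spin":0},{"hand":1,"tx":0,"ty":0,"tz":0,"spin":0},{"hand":1,"tx":0,"ty":0,"tz":-0.02,"spin":0}]'
python3 -m creep '[{"hand":1,"tx":0,"ty":0,"tz":-0.06,"spin":0},{"hand":1,"tx":0.05,"ty":0,"tz":-0.03,"spin":0},{"hand":1,"tx":0.05,"ty":0,"tz":0,"spin":0},{"hand":1,"tx":0,"ty":0,"tz":0,"spin":0}]'
python3 - <<'E'
from h import *
from plant import cams
ims=[]
for n in("side","top"):
    c=cams.capture(n); np.savez(f"{n}2.npz",**c); u,v=proj(c,lk(-20,-110,118)).astype(int)
    ims.append(cv2.resize(c["color"][v-70:v+70,u-65:u+65,::-1],None,fx=3,fy=3,interpolation=cv2.INTER_CUBIC)); print(n,u,v)
cv2.imwrite("pics/flat.png",np.hstack(ims))
E
```

```text
time: 15.02
tool_pos: [508.3, -131.9, 149.1]
tcp_rot: [3.141, -0.0, -2.974]
contact_force: [-0.3, 0.3, 0.1]
grip_width: 57.2
finger_force: 0.0
time: 15.65
tool_pos: [515.5, -175.4, 148.6]
tcp_rot: [3.141, -0.0, -2.974]
contact_force: [0.3, 0.5, 0.6]
grip_width: 91.7
finger_force: 0.3
time: 16.27
tool_pos: [517.0, -188.5, 167.6]
tcp_rot: [3.139, -0.003, -2.974]
contact_force: [-0.0, 0.1, 0.3]
grip_width: 92.0
finger_force: 0.0
time: 16.77
tool_pos: [417.0, -205.7, 259.4]
tcp_rot: [-3.141, -0.0, -2.976]
contact_force: [0.7, -1.0, 0.9]
grip_width: 91.4
finger_force: 0.0
side 225 231
top 302 223
```

View pics/flat.png

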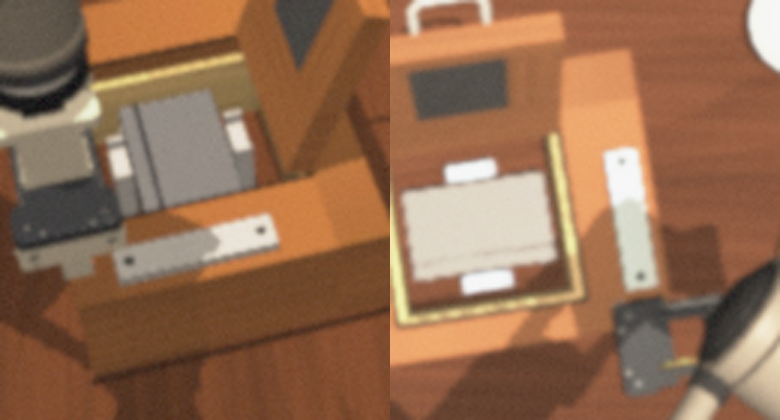

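The bar lies flat on the right strip (side crop (195,248), top crop (630,220)), and both white brackets show at (470,170) and (488,282) in the top half.

```bash
python3 - <<'E'
from h import *
a=np.array([np.cos(YW),np.sin(YW)]);b=np.array([-a[1],a[0]])
c=load("top",2)
print("brackets",[((ray(c,p,83)[:2]-L)@np.c_[a,b]).round(1) for p in((263.7,209.7),(269.7,247))])
for n in("top","side"):
    c=load(n,2);hsv=cv2.cvtColor(c["color"],cv2.COLOR_RGB2HSV)
    m=cv2.inRange(hsv,(0,0,90),(179,75,255)); mm=np.zeros_like(m)
    poly=np.array([proj(c,lk(x,y,130)) for x,y in((-130,-102),(100,-102),(100,-185),(-130,-185))]).astype(np.int32)
    cv2.fillPoly(mm,[poly],255); m&=mm
    nn,l,st,ce=cv2.connectedComponentsWithStats(m)
    for i in range(1,nn):
        if st[i,4]<150: continue
        P=np.array([ray(c,p,130)[:2] for p in np.column_stack(np.where(l==i)[::-1])])
        (x,y),wh,an=cv2.minAreaRect(P.astype(np.float32)); print(n,st[i,4],(x,y),wh,an,"locker",(np.array([x,y])-L)@np.c_[a,b])
E
```

```text
brackets [array([41. , -0.8]), array([-76.9,  -1.8])]
top 562 (510.4962158203125, -154.46583557128906) (142.78953552246094, 36.32859802246094) 9.993460655212402 locker [ -31.55733876 -151.30803141]
side 785 (495.0841064453125, -152.98367309570312) (170.78689575195312, 58.454105377197266) 9.788129806518555 locker [ -46.49652326 -147.23977778]
```

```bash
python3 - <<'E'
from h import *
go(lk(-30.5,-151,133.5),YW+np.pi/2)
E
```

```text
at [ 419.5 -205.9  259.1] ya -4.545 tx ty tz -99.3 35.9 125.6 spin -0.2 F [-0.1  0.  -0.7] w 91.4 t 16.88
```

```bash
python3 -m creep '[{"hand":0.6,"tx":-0.05,"ty":0.018,"tz":0,"spin":0},{"hand":0.6,"tx":-0.0495,"ty":0.018,"tz":0,"spin":0},{"hand":0.6,"tx":0,"ty":0,"tz":0.05,"spin":0},{"hand":0.6,"tx":0,"ty":0,"tz":0.04,"spin":0},{"hand":0.6,"tx":0,"ty":0,"tz":0.02,"spin":0}]'
python3 -m creep '[{"hand":0.6,"tx":0,"ty":0,"tz":0.007,"spin":0},{"hand":0.6,"tx":0,"ty":0,"tz":0.006,"spin":0},{"hand":0.6,"tx":0,"ty":0,"tz":0,"spin":0}]'
python3 - <<'E'
from h import *
go(lk(-30.5,-151,133.5),YW+np.pi/2)
E
```

```text
time: 17.5
tool_pos: [511.6, -152.4, 145.6]
tcp_rot: [3.139, -0.003, -2.972]
contact_force: [-0.2, 0.6, 0.5]
grip_width: 55.3
finger_force: 0.0
time: 17.88
tool_pos: [511.9, -153.6, 136.0]
tcp_rot: [-3.141, 0.001, -2.973]
contact_force: [0.6, -0.2, -1.1]
grip_width: 55.3
finger_force: 0.0
at [ 511.9 -153.6  136. ] ya -4.544 tx ty tz 0.4 -0.3 2.5 spin -0.1 F [ 0.6 -0.2 -1.1] w 55.3 t 17.88
```

```bash
python3 -m creep '[{"hand":0.6,"tx":0,"ty":0,"tz":0.002,"spin":0},{"hand":0.2,"tx":0,"ty":0,"tz":0,"spin":0},{"hand":0.2,"tx":0,"ty":0,"tz":0,"spin":0},{"hand":0.2,"tx":0,"ty":0,"tz":0,"spin":0},{"hand":0.2,"tx":0,"ty":0,"tz":0,"spin":0}]'
python3 -m creep '[{"hand":0.2,"tx":0,"ty":0,"tz":-0.01,"spin":0},{"hand":0.2,"tx":0,"ty":0,"tz":-0.02,"spin":0},{"hand":0.2,"tx":0,"ty":0,"tz":-0.02,"spin":0},{"hand":0.2,"tx":0,"ty":0,"tz":0,"spin":0}]'
python3 - <<'E'
from h import *
go(lk(-17,-.7,91.5),YW+np.pi/2)
E
```

```text
time: 18.5
tool_pos: [511.5, -153.7, 133.9]
tcp_rot: [-3.142, 0.0, -2.974]
contact_force: [-1.0, 0.4, 0.9]
grip_width: 31.5
finger_force: 30.0
time: 19.0
tool_pos: [512.2, -153.9, 185.1]
tcp_rot: [-3.14, 0.003, -2.974]
contact_force: [0.4, -0.2, -2.6]
grip_width: 31.3
finger_force: 30.0
at [ 512.2 -153.9  185.1] ya -4.544 tx ty tz -12.5 150.4 93.6 spin -0.1 F [ 0.4 -0.2 -2.6] w 31.3 t 19.0
```

```bash
python3 -m creep '[{"hand":0.2,"tx":-0.004,"ty":0.05,"tz":0,"spin":0},{"hand":0.2,"tx":-0.004,"ty":0.05,"tz":0,"spin":0},{"hand":0.2,"tx":-0.0045,"ty":0.0504,"tz":0,"spin":0},{"hand":0.2,"tx":0,"ty":0,"tz":0,"spin":0}]'
python3 -m creep '[{"hand":0.2,"tx":0,"ty":0,"tz":0.03,"spin":0},{"hand":0.2,"tx":0,"ty":0,"tz":0.025,"spin":0},{"hand":0.2,"tx":0,"ty":0,"tz":0.013,"spin":0},{"hand":0.2,"tx":0,"ty":0,"tz":0,"spin":0},{"hand":0.2,"tx":0,"ty":0,"tz":0,"spin":0}]'
python3 - <<'E'
from h import *
from plant import cams
go(lk(-17,-.7,92.9),YW+np.pi/2)
ims=[]
for n in("side","top"):
    c=cams.capture(n); np.savez(f"{n}3.npz",**c); u,v=proj(c,lk(-17,0,90)).astype(int)
    ims.append(cv2.resize(c["color"][v-50:v+50,u-48:u+48,::-1],None,fx=4,fy=4,interpolation=cv2.INTER_CUBIC)); print(n,u,v)
cv2.imwrite("pics/above.png",np.hstack(ims))
E
```

```text
time: 19.5
tool_pos: [497.4, -0.2, 182.8]
tcp_rot: [3.14, -0.002, -2.969]
contact_force: [0.4, -0.4, -2.4]
grip_width: 31.7
finger_force: 30.0
time: 20.12
tool_pos: [499.2, -3.7, 116.4]
tcp_rot: [-3.141, 0.001, -2.974]
contact_force: [0.1, -0.3, -3.5]
grip_width: 31.5
finger_force: 30.0
at [499.2  -3.7 116.4] ya -4.545 tx ty tz -0.2 0.1 23.5 spin -0.1 F [ 0.1 -0.3 -3.5] w 31.5 t 20.12
side 218 207
top 266 228
```

View pics/above.png

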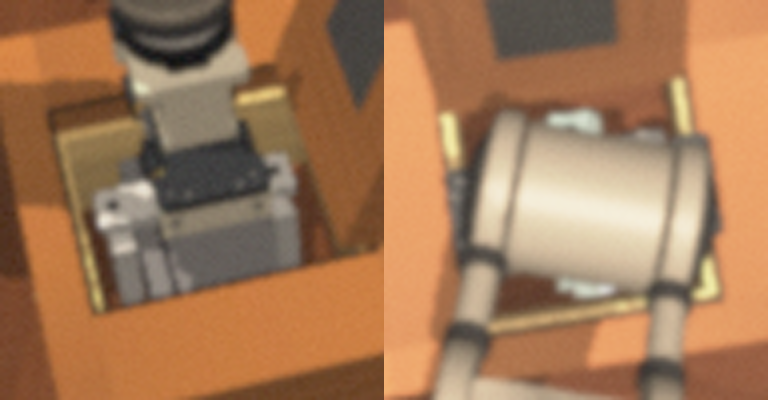

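The bar hangs above both brackets (ends at (120,205) and (280,165) in the left half), in line with the notches. Lower slowly.

```bash
python3 -m creep '[{"hand":0.2,"tx":0,"ty":0,"tz":0.007,"spin":0},{"hand":0.2,"tx":0,"ty":0,"tz":0.004,"spin":0},{"hand":0.2,"tx":0,"ty":0,"tz":0.003,"spin":0},{"hand":0.2,"tx":0,"ty":0,"tz":0.002,"spin":0},{"hand":0.2,"tx":0,"ty":0,"tz":0.002,"spin":0}]'
python3 -m creep '[{"hand":0.2,"tx":0,"ty":0,"tz":0.002,"spin":0},{"hand":0.2,"tx":0,"ty":0,"tz":0.001,"spin":0},{"hand":0.2,"tx":0,"ty":0,"tz":0.001,"spin":0},{"hand":0.2,"tx":0,"ty":0,"tz":0.0005,"spin":0},{"hand":0.2,"tx":0,"ty":0,"tz":0,"spin":0}]'
```

```text
time: 20.85
tool_pos: [498.6, -3.2, 97.6]
tcp_rot: [3.142, 0.0, -2.974]
contact_force: [-0.6, -0.1, -3.1]
grip_width: 31.1
finger_force: 30.0
time: 21.48
tool_pos: [498.6, -3.3, 93.2]
tcp_rot: [3.142, 0.0, -2.974]
contact_force: [-0.2, 0.7, -3.6]
grip_width: 31.3
finger_force: 30.0
```

```bash
python3 -m creep '[{"hand":0.2,"tx":0,"ty":0,"tz":0.0005,"spin":0},{"hand":0.2,"tx":0,"ty":0,"tz":0.0005,"spin":0},{"hand":0.2,"tx":0,"ty":0,"tz":0,"spin":0}]'
```

```text
time: 21.85
tool_pos: [498.7, -3.2, 92.9]
tcp_rot: [-3.141, 0.001, -2.974]
contact_force: [-2.4, 0.6, 5.1]
grip_width: 31.9
finger_force: 30.0
```

```bash
python3 -m creep '[{"hand":0.45,"tx":0,"ty":0,"tz":0,"spin":0},{"hand":0.55,"tx":0,"ty":0,"tz":0,"spin":0},{"hand":0.55,"tx":0,"ty":0,"tz":0,"spin":0},{"hand":0.55,"tx":0,"ty":0,"tz":-0.01,"spin":0},{"hand":0.55,"tx":0,"ty":0,"tz":-0.02,"spin":0}]'
python3 -m creep '[{"hand":0.55,"tx":0,"ty":0,"tz":-0.05,"spin":0},{"hand":0.55,"tx":0,"ty":0,"tz":-0.05,"spin":0},{"hand":0.55,"tx":0,"ty":0,"tz":-0.03,"spin":0},{"hand":0.55,"tx":0.02,"ty":0.05,"tz":0,"spin":0},{"hand":0.55,"tx":0.02,"ty":0.05,"tz":0,"spin":0}]'
python3 -m creep '[{"hand":0.55,"tx":0.02,"ty":0.05,"tz":0,"spin":0},{"hand":0.55,"tx":0.02,"ty":0.05,"tz":0,"spin":0},{"hand":0.55,"tx":0.0,"ty":0.05,"tz":0,"spin":0},{"hand":0.55,"tx":0,"ty":0,"tz":0,"spin":0}]'
python3 - <<'E'
from h import *
from plant import cams
ims=[]
for n in("side","top"):
    c=cams.capture(n); np.savez(f"{n}4.npz",**c); u,v=proj(c,lk(10,0,90)).astype(int)
    ims.append(cv2.resize(c["color"][v-60:v+60,u-48:u+48,::-1],None,fx=4,fy=4,interpolation=cv2.INTER_CUBIC)); print(n,u,v)
cv2.imwrite("pics/done.png",np.hstack(ims))
E
```

```text
time: 22.48
tool_pos: [498.2, -3.2, 122.5]
tcp_rot: [3.141, -0.001, -2.974]
contact_force: [1.0, 0.2, 0.7]
grip_width: 50.6
finger_force: 0.0
time: 23.1
tool_pos: [441.9, 89.4, 253.2]
tcp_rot: [3.141, 0.002, -2.975]
contact_force: [0.8, 0.2, 0.5]
grip_width: 50.4
finger_force: 0.0
time: 23.6
tool_pos: [376.9, 232.4, 253.0]
tcp_rot: [3.141, 0.001, -2.969]
contact_force: [-0.5, -0.1, -0.0]
grip_width: 50.5
finger_force: 0.0
side 227 205
top 264 219
```

View pics/done.png

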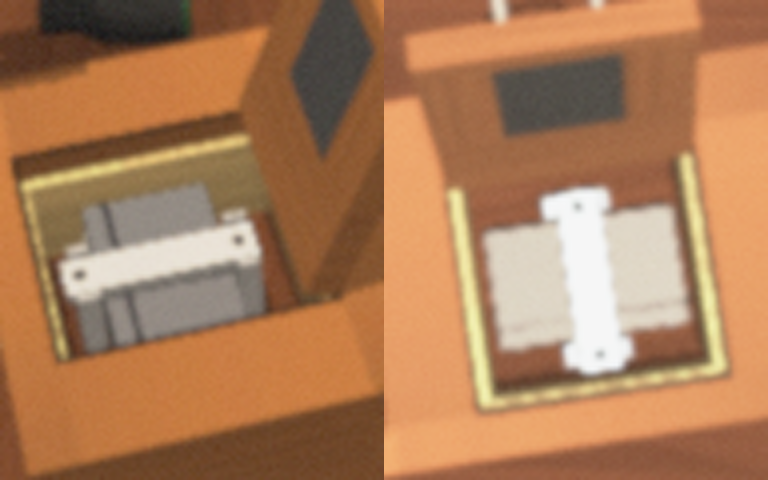

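The bar lies flat in both notches, with its ends at (577,205) and (600,355) in the top half. It is centred over the battery, the hatch is open and the robot is clear.

```bash
python3 -c "
from plant import close_job;print(close_job())"
```

```text
the job is handed in; nothing more can be done
None
```

The hatch is resting open by itself, the bar was lowered flat into both bracket notches over the battery, the other objects were left alone, and the job was handed in at about 24 s of the 72 s limit; no verdict came back.

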